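Fit and lock the turntable's crank handle

TASK

Fit the loose two-armed handle onto the square shaft of the green turntable drive, turned so that its square bore matches, until it sits fully home on the box. Then push the red lock slide towards the shaft to its end stop so that it holds the handle down. Leave the moulds and tools on the bench where they are.

Things in the scene. Friction and masses are not known exactly. Their poses are not given: they have to be found in the camera images.
- handle: Loose handle, 0.35 kg. Origin: centre of the underside, z up along the bore. Aluminium hub 40 x 40 x 50 high, square through bore 20 wide, parallel to the hub sides; dark round flange at its foot, 88 across, 10 thick; arms 14 thick along x and -x at height 32, black balls at the ends (192 overall). Grip the bare hub sides (facing y, -y; 40 apart) at heights 12 to 50.
- drive_box: Fixed green gear box, 60 high. Origin: on the bench under the shaft axis, z up. Its top spans x -70 to 70, y -225 to 65; a part behind (x 60 to 245, y -155 to 15) carries a turntable with a plaster dish, up to 100 above the bench. The lock slide runs on top along y, at x = 0, on the -y side of the shaft.
- shaft_seat (a point): Centre of the place on the box's top face, at the foot of the shaft (60 above the bench), where the handle's underside must rest; axes as the box.
- shaft_top (a point): Centre of the top end of the upright square steel shaft, 54 above the box top, axes turning with the shaft: x and y are square to its flats. The shaft is 18 wide (the last 6 taper to 12) and can turn stiffly about its axis.
- shaft (a joint): Angle of the shaft about z relative to the box, rad, positive anticlockwise from above; any angle is fine.
- lock (a joint): Travel of the lock slide in m: 0 fully back, 0.055 at its end stop nearest the shaft. It moves along the box's +y with about 3 N. Its 40 wide steel tongue, 13 to 19 above the box top, then reaches over the handle's flange to 33 from the shaft's axis; at 0 it ends 88 from it.
- lock_grip (a point): Centre of the top of the lock slide's red grip, 49 above the box top; axes as the box. The grip block is 40 along x, 20 along y, and 30 high (19 to 49 above the box top).
- mould_tall: Bystander, loose: tall tapered plaster mould, 130 high, 100 across. Origin: centre of its underside.
- mould_round: Bystander, loose: round-bellied plaster mould, 90 high, 110 across. Origin: centre of its underside.
- mould_ring: Bystander, loose: plaster ring, outside 120, inside 80, 35 high. Origin: centre of its underside.
- dish: Bystander, loose: plaster bowl, 130 across, 35 high. Origin: centre of its underside.
- cup: Bystander, loose: terracotta cup, 76 across, 85 high. Origin: centre of its underside.
- brush: Bystander, loose: brush lying flat, 170 long, along its x. Origin: on its underside, near the middle.
- spatula: Bystander, loose: spatula lying flat, 190 long, along its x. Origin: on its underside, near the middle.
Things that resemble listed ones, but are neither listed nor needed, are in the scene too. Several things have the shape of the handle; the one meant has the colours described above.

How it is judged:
By the outcome, as a careful person would: the job done as asked, in the order asked, and still so for the second after the job is handed in, with the robot touching nothing.
It also fails if it takes over 64 s, if anything falls off the work surface, if the arm or the gripper's body presses on something with over 40 N, if the wrist force passes 120 N, or if a joint passes its speed limit or range.

ROBOT

A 6-joint arm with a two-finger parallel gripper is mounted at the origin on the work surface. World frame = base frame: x ahead of the robot, y to its left, z up, the work surface at z = 0. Lengths are in m, angles in degrees, forces in N, time in s.
With the tool pointing down it reaches from about 0.35 to 0.875 m from the base axis. Payload 4.2 kg.
Tool frame: the origin (TCP) lies on the mounting face of the last link; the fingertips stand 182 mm ahead of it and the grasp point (between the pads) lies 164 mm ahead of it (r.tcp_to_grasp is the distance from the TCP to the grasp point, in m); z points along the fingers, y is the line along which they close (so a half turn about z gives the same grasp; the last joint's range is limited). The gripper opens to 87 mm and grips with 3 to 60 N. Pads are 19 mm wide; open, the fingers measure 117 mm over their backs; the gripper's body (75 mm by 190 mm) begins 51 mm behind the grasp point.
Start: joints at [82.769, 22.042, 0.453, 0, -68.411, -14.817], TCP at [0.235, 0.579, 0.405] pointing down, gripper open.
Joint ranges: [-179.83, 179.83], [-69.29, 118.12], [-61.27, 80.66], [-181.25, 117.63], [-171.15, -9.14], [-177.46, 177.46]. Speed limits (degrees/s): [159.86, 159.86, 180, 180, 180, 180].

INTERFACE

Orientations are given as a 3x3 rotation matrix whose columns are the frame's x, y, z axes.
In Python, from station import sense, eyes, r gives the robot as it stands.
- The arm moves only by the tool jog_arm, never from a script. Its argument "increments" is a list of rows, each a list of 4 numbers: the shift along the tool's x, y, z normalised to -1 to 1, where 1 is 0.02 m, then the turn about the tool's z normalised to -1 to 1, where 1 is 0.08 rad. A call has 1 to 10 rows; each row shifts and turns the commanded pose from where the row before left it, along the tool's axes as they then stand; what a row does not reach is not made up. A row lasts 1/10 s, in which the tool goes at most 50 mm and 8.59 degrees, less where a joint would pass 70% of its speed; a pose out of reach is approached as far as the arm can. A call with a number of a shift or a turn outside -1 to 1 is refused whole. A call with a gripper value outside its range is refused whole. "grip" is the finger opening in mm, from 0 to 87, set as the call begins (left out, the last holds). The fingers move at their own pace and stop on an object; the grip force is fixed at half the most. Time passes only in rows, so rows that do not move let the fingers close. It gives the time, the measured TCP pose, the force, the opening and the grip force at its end, in the units of the state.
- sense(): the state, without advancing time (a new reading comes with each control period).
- eyes.capture(name): name is "scene" or "side" or "wrist"; returns the picture (480x640x3 uint8, blue, green, red); there is no depth.
- eyes.get_calibration(name): a dict with "camera_matrix" (3x3 intrinsics, pixels), "R" (3x3) and "t" (3): a world point X has camera coordinates R X + t; the wrist camera has in their place "T_tool_cam" (4x4, takes a point from camera to tool coordinates, whose origin is the TCP and whose axes are the flange's). Camera axes: x right, y down, z forward; pixel columns grow to the right and rows downward; lengths in m; the calibration is good to about 2 mm. A picture is of the moment at which its call begins: read the wrist's pose just before it. get_calibration takes no time and is no camera call.
- r.finish_job(): hands the job in; it is judged then, once.
Trained networks look in the newest picture that a camera, given by its name, has taken for a name from the list of things; names that differ only in an ending like _2 or _b are one class to them, and where a whole thing is asked for, a point or a joint stands for the part that bears it (a point fixed in the world has none). Each returns a list of dicts, best first, with "conf" (0 to 1); they miss things now and then, are a little off and sometimes report something else, mostly with a low value. They report only what shows in the picture. A call takes as long as a camera call. They do not tell look-alikes from the thing itself.
- eyes.spot_in(camera, name): "centre" ([x, y, z] in m, in world coordinates, good to about 4 mm: the middle of the surface that is visible of it).
- eyes.outline_of(camera, name): "mask" (480x640 bool, what is visible of it).
The state is a dict: "time_s": time; "joints": joint angles; "joint_velocities": joint speeds; "effort": joint torques, N m; "tcp_pos": TCP position; "ee_rot": TCP orientation; "wrist_force": force on the tool from outside, world axes, zero at the start; "moment": the same for the moment, N m; "gripper_width": opening from 0.0 (shut) to 1.0 (fully open); "gripper_force": force on a finger pad.
Only numpy, scipy, OpenCV 4.12 (cv2) and the standard library are available. Lean on these libraries where they do the work, as an engineer would, in place of code of your own. Each camera call takes 0.05 s, during which the arm holds its last target. There are 200 camera calls.

## Working session

There is one attempt and no reset: what is moved stays moved. The work goes in short steps, Python scripts to look and compute and a tool call to move; the robot and the scene stay as the last step left them, time stands still between calls to the robot, and variables do not carry over. Pictures are saved under pics/ and viewed, at most 10 in all, crops included, and the job is handed in when it is done.

Besides the shell and the picture viewer there is one more tool, called after "Call:" in YAML: its name, and indented under it one key for each argument. jog_arm: Moves the arm, as the interface text tells. Its arguments: {"type":"object","properties":{"increments":{"type":"array"},"grip":{"type":"number"}},"required":["increments"]}

```bash
mkdir -p pics; ls; cat > h.py <<'E'
import numpy as np,cv2
from station import sense,eyes,r
def save(cam,n):
    im=eyes.capture(cam); cv2.imwrite('pics/'+n,im); return im
E
python3 - <<'E'
from h import *
a=save('scene','s1.png'); b=save('side','s2.png')
for c in ('scene','side'):
    k=eyes.get_calibration(c); print(c,np.round(k['camera_matrix'],1).tolist(),np.round(-np.array(k['R']).T@k['t'],3))
    for n in ('handle','drive_box','shaft_top','lock_grip','lock','mould_tall','cup'):
        print(n,[(np.round(d['centre'],3).tolist(),round(d['conf'],2)) for d in eyes.spot_in(c,n)])
s=sense();print(s['tcp_pos'],s['ee_rot'],s['time_s'],r.tcp_to_grasp,s['gripper_width'])
print(eyes.get_calibration('wrist'))
E
```

```text
pics
scene [[557.0, 0.0, 319.9], [0.0, 557.0, 241.9], [0.0, 0.0, 1.0]] [ 1.186 -0.841  1.189]
handle [([0.482, 0.261, 0.033], 0.97), ([0.312, -0.237, 0.031], 0.86), ([0.293, 0.366, 0.032], 0.57)]
drive_box [([0.615, -0.174, 0.061], 0.93), ([0.375, 0.017, 0.018], 0.38)]
shaft_top [([0.756, 0.211, 0.079], 0.71), ([0.545, -0.074, 0.094], 0.65), ([0.589, 0.514, 0.016], 0.41), ([0.374, 0.017, 0.02], 0.38)]
lock_grip [([0.584, 0.515, 0.017], 0.71), ([0.551, -0.206, 0.08], 0.68)]
lock [([0.547, -0.21, 0.077], 0.7)]
mould_tall [([0.453, 0.496, 0.086], 0.85)]
cup [([0.702, 0.373, 0.063], 0.8)]
side [[530.5, 0.0, 320.8], [0.0, 530.5, 237.2], [0.0, 0.0, 1.0]] [ 0.424 -0.908  1.096]
handle [([0.478, 0.258, 0.031], 0.89), ([0.302, -0.236, 0.034], 0.86), ([0.285, 0.357, 0.031], 0.84)]
drive_box [([0.593, -0.18, 0.063], 0.56)]
shaft_top [([0.535, -0.08, 0.093], 0.48)]
lock_grip [([0.548, -0.209, 0.074], 0.85)]
lock [([0.55, -0.21, 0.078], 0.83)]
mould_tall [([0.44, 0.489, 0.092], 0.8)]
cup [([0.696, 0.366, 0.055], 0.72)]
[0.23457694 0.57927933 0.4047859 ] [[ 9.26871528e-01 -3.75378704e-01 -3.06257358e-06]
 [-3.75378703e-01 -9.26871526e-01  6.72779838e-05]
 [-2.80933346e-05 -6.12084227e-05 -9.99999998e-01]] 0.8 0.1635 1.0013087234397535
{'camera_matrix': array([[410.95447001,   0.        , 314.52674786],
       [  0.        , 410.95447001, 235.58683038],
       [  0.        ,   0.        ,   1.        ]]), 'T_tool_cam': array([[ 5.34936161e-04, -9.57271597e-01, -2.89189908e-01,
         7.92485598e-02],
       [ 9.99999739e-01,  6.52409763e-04, -3.09821718e-04,
         2.08767460e-04],
       [ 4.85253850e-04, -2.89189667e-01,  9.57271697e-01,
         2.20528796e-02],
       [ 0.00000000e+00,  0.00000000e+00,  0.00000000e+00,
         1.00000000e+00]])}
```

View pics/s1.png

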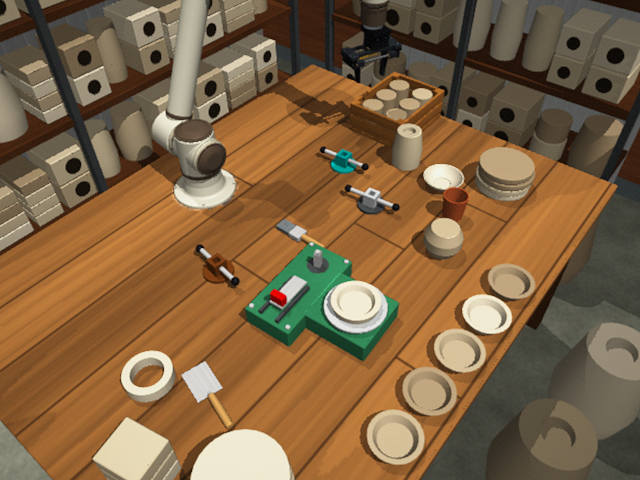

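View pics/s2.png

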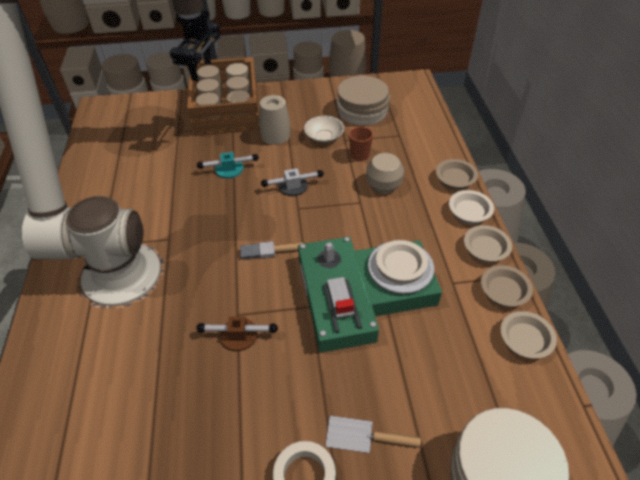

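The scene picture shows the grey handle with dark flange at about (371,200), with teal and rust look-alikes. The green box's shaft is at (317,262) and the red lock grip at (279,298). The side view agrees: handle (292,181), shaft (329,255), red grip (345,306). I'll move over the handle.

Call:
jog_arm:
  increments:
    - [0.96, 0.57, 0, 0]
    - [0.96, 0.57, 0, 0]
    - [0.96, 0.57, 0, 0]
    - [0.96, 0.57, 0, 0]
    - [0.96, 0.57, 0, 0]
    - [0.96, 0.57, 0, 0]
    - [0.96, 0.57, 0, 0]
    - [0.96, 0.57, 0, 0]
    - [0.96, 0.57, 0, 0]
    - [0.96, 0.57, 0, 0]

```text
time_s: 1.8
tcp_pos: [0.3708, 0.3991, 0.4051]
ee_rot: [[0.926, -0.377, 0.0], [-0.377, -0.926, 0.0], [0.0, -0.0, -1.0]]
wrist_force: [0.3, 0.6, 0.5]
gripper_width: 1.003
gripper_force: 0.0
```

Call:
jog_arm:
  increments:
    - [0.96, 0.57, 0, 0]
    - [0.96, 0.57, 0, 0]
    - [0.96, 0.57, 0, 0]
    - [0.96, 0.57, 0, 0]
    - [0.96, 0.57, 0, 0]
    - [0.96, 0.57, 0, 0]
    - [0.96, 0.57, 0, 0]
    - [0.96, 0.57, 0, 0]
    - [0, 0, 0, 0]
    - [0, 0, 0, 0]

```text
time_s: 2.8
tcp_pos: [0.478, 0.2579, 0.4049]
ee_rot: [[0.926, -0.377, 0.0], [-0.377, -0.926, 0.0], [-0.0, -0.0, -1.0]]
wrist_force: [0.0, 0.5, -0.1]
gripper_width: 0.995
gripper_force: 0.0
```

```bash
cat >> h.py <<'E'
def wcam(s=None):
    s=s or sense(); k=eyes.get_calibration('wrist'); T=np.eye(4);T[:3,:3]=s['ee_rot'];T[:3,3]=s['tcp_pos']
    return np.array(k['camera_matrix']),T@np.array(k['T_tool_cam'])
def topix(P,KT):
    K,T=KT; c=(np.atleast_2d(P)-T[:3,3])@T[:3,:3]; u=c@K.T; return u[:,:2]/u[:,2:]
def ray(px,z,KT):
    K,T=KT; px=np.atleast_2d(px).astype(float); d=np.c_[px,np.ones(len(px))]@np.linalg.inv(K).T@T[:3,:3].T
    return T[:3,3]+d*((z-T[2,3])/d[:,2:])
E
python3 - <<'E'
from h import *
s=sense();KT=wcam(s)
save('wrist','w1.png')
print(s['tcp_pos'],s['wrist_force'],s['time_s'])
print([(np.round(d['centre'],3).tolist(),round(d['conf'],2)) for d in eyes.spot_in('wrist','handle')])
for d in eyes.outline_of('wrist','handle'):
    m=d['mask']; ys,xs=np.nonzero(m); P=ray(np.c_[xs,ys],0.032,KT)[:,:2]; c=P.mean(0); w,v=np.linalg.eigh(np.cov((P-c).T)); print(d['conf'],c,w,v[:,1],np.degrees(np.arctan2(v[1,1],v[0,1])))
E
```

```text
[0.47797308 0.25790622 0.40494108] [ 0.02790518  0.51074801 -0.10248327] 2.8
[([0.309, 0.37, 0.016], 0.59), ([0.483, 0.266, 0.036], 0.58)]
0.92 [0.30932594 0.36637412] [0.00028643 0.00050342] [-0.02883519  0.99958418] 91.65236385174393
0.59 [0.48111879 0.26773641] [0.00032074 0.00164163] [-0.99351105 -0.11373563] -173.4692964158372
```

View pics/w1.png

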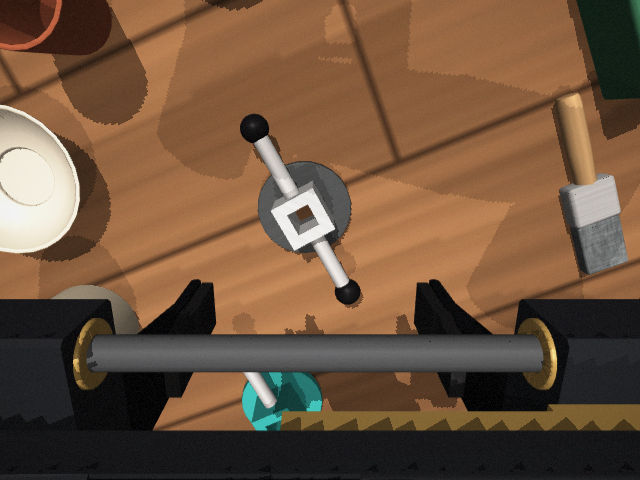

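The wrist picture shows the grey handle: hub top at about (303,216), balls at (255,128) and (347,292). I'll measure the hub and balls.

```bash
cat >> h.py <<'E'
def blob(mask,near):
    n,l,st,c=cv2.connectedComponentsWithStats(mask.astype(np.uint8)); 
    i=min((i for i in range(1,n) if st[i,4]>40),key=lambda i:np.hypot(*(c[i]-near))); return l==i,c[i]
E
python3 - <<'E'
from h import *
KT=wcam(); im=cv2.imread('pics/w1.png'); g=im.min(2)
m,c=blob(g>225,(303,216)); ct=max(cv2.findContours(m.astype(np.uint8),0,2)[0],key=cv2.contourArea)
rr=cv2.minAreaRect(ct); b=cv2.boxPoints(rr); W=ray(b,0.05,KT); e=np.diff(np.r_[W,W[:1]],axis=0)
print(rr,W.mean(0),np.linalg.norm(e,axis=1),np.degrees(np.arctan2(e[:,1],e[:,0])))
d=im.max(2)<70
B=[]
for p in [(255,128),(347,292)]:
    m,c=blob(d,p);B.append(ray(c,0.032,KT)[0]);print(c,m.sum())
B=np.array(B);print(B,B.mean(0),np.linalg.norm(B[0]-B[1]),np.degrees(np.arctan2(*(B[0]-B[1])[1::-1])))
E
```

```text
((302.4717102050781, 219.34906005859375), (46.52459716796875, 46.91311264038086), 60.945396423339844) [0.47440397 0.2715442  0.05      ] [0.03909611 0.03938937 0.04028788 0.04008778] [ -82.7390008  -173.24215299   98.21480417    5.07071587]
[253.61538462 127.58869702] 637
[347.98855835 292.64759725] 437
[[0.5580434  0.28118998 0.032     ]
 [0.38965317 0.26131815 0.032     ]] [0.47384828 0.27125406 0.032     ] 0.1695587236949025 6.730378213991064
```

Call:
jog_arm:
  increments:
    - [-0.43, -0.55, 0, 0]
    - [0, 0, 0.8, -0.9]
    - [0, 0, 1, -0.9]
    - [0, 0, 1, -0.9]
    - [0, 0, 1, -0.9]
    - [0, 0, 1, -0.9]
    - [0, 0, 1, -0.9]
    - [0, 0, 0.8, -0.9]
    - [0, 0, 0, 0]
    - [0, 0, 0, 0]
  grip: 87

```text
time_s: 3.95
tcp_pos: [0.4739, 0.2738, 0.273]
ee_rot: [[0.993, 0.119, 0.0], [0.119, -0.993, -0.0], [0.0, 0.0, -1.0]]
wrist_force: [0.3, 1.4, 1.4]
gripper_width: 0.999
gripper_force: 0.0
```

```bash
python3 - <<'E'
from h import *
s=sense();KT=wcam(s);im=save('wrist','w2.png'); g=im.min(2); print(s['tcp_pos'],np.degrees(np.arctan2(s['ee_rot'][1][0],s['ee_rot'][0][0])))
p=topix([0.474,0.2714,0.05],KT)[0];print(p)
m,c=blob(g>225,p); ct=max(cv2.findContours(m.astype(np.uint8),0,2)[0],key=cv2.contourArea)
rr=cv2.minAreaRect(ct); b=cv2.boxPoints(rr); W=ray(b,0.05,KT); e=np.diff(np.r_[W,W[:1]],axis=0)
print(rr,W.mean(0),np.linalg.norm(e,axis=1),np.degrees(np.arctan2(e[:,1],e[:,0])))
E
```

```text
[0.47393115 0.27383331 0.27297383] 6.829796307597098
[319.04537642 269.97571357]
((321.0, 319.0), (28.0, 8.0), 90.0) [0.44567761 0.26682982 0.05      ] [0.00430459 0.01694676 0.00439979 0.01694663] [ -83.11886911 -172.71818117   96.88465115    6.95995636]
```

View pics/w2.png

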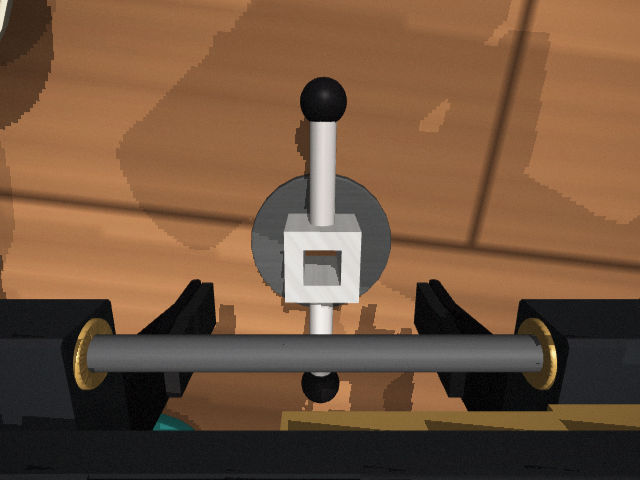

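The hub is centred near (322,267) with its sides square to the tool, about 4 mm to tool +y. I'll descend and grip.

Call:
jog_arm:
  increments:
    - [0.07, 0.2, 0, 0]
    - [0, 0, 0.8, 0]
    - [0, 0, 0.8, 0]
    - [0, 0, 0.8, 0]
    - [0, 0, 0.8, 0]
    - [0, 0, 0.58, 0]
    - [0, 0, 0, 0]
    - [0, 0, 0, 0]

```text
time_s: 4.8
tcp_pos: [0.4762, 0.2692, 0.1977]
ee_rot: [[0.993, 0.119, 0.001], [0.119, -0.993, 0.0], [0.001, -0.0, -1.0]]
wrist_force: [0.8, 0.6, 0.9]
gripper_width: 1.001
gripper_force: 0.0
```

Call:
jog_arm:
  increments:
    - [0, 0, 0, 0]
    - [0, 0, 0, 0]
    - [0, 0, 0, 0]
    - [0, 0, 0, 0]
    - [0, 0, 0, 0]
    - [0, 0, 0, 0]
    - [0, 0, 0, 0]
    - [0, 0, 0, 0]
  grip: 20

```text
time_s: 5.6
tcp_pos: [0.4759, 0.2691, 0.1972]
ee_rot: [[0.993, 0.119, 0.0], [0.119, -0.993, 0.0], [0.0, -0.0, -1.0]]
wrist_force: [1.0, -0.1, 0.2]
gripper_width: 0.457
gripper_force: 30.0
```

Call:
jog_arm:
  increments:
    - [0, 0, -0.5, 0]
    - [0, 0, -0.9, 0]
    - [0, 0, -0.95, 0]
    - [0, 0, -0.95, 0]
    - [0, 0, -0.95, 0]
    - [0, 0, -0.95, 0]
    - [0, 0.5, -0.95, 0]
    - [-0.2, 0.97, -0.95, 0]
    - [-0.25, 0.97, -0.95, 0]
    - [-0.25, 0.97, 0, 0]

```text
time_s: 6.6
tcp_pos: [0.4703, 0.1989, 0.3608]
ee_rot: [[0.993, 0.12, 0.005], [0.12, -0.993, 0.003], [0.005, -0.003, -1.0]]
wrist_force: [0.4, 0.9, -2.6]
gripper_width: 0.456
gripper_force: 30.0
```

Call:
jog_arm:
  increments:
    - [-0.3, 0.97, 0, 0]
    - [-0.3, 0.97, 0, 0]
    - [-0.3, 0.97, 0, 0]
    - [-0.3, 0.97, 0, 0]
    - [-0.3, 0.97, 0, 0]
    - [-0.3, 0.97, 0, 0]
    - [-0.3, 0.97, 0, 0]
    - [-0.3, 0.97, 0, 0]
    - [-0.3, 0.97, 0, 0]
    - [-0.3, 0.97, 0, 0]

```text
time_s: 7.6
tcp_pos: [0.4328, -0.0018, 0.3575]
ee_rot: [[0.993, 0.119, -0.001], [0.119, -0.993, -0.0], [-0.001, 0.0, -1.0]]
wrist_force: [0.5, 0.4, -3.0]
gripper_width: 0.46
gripper_force: 30.0
```

Call:
jog_arm:
  increments:
    - [-0.1, 0.97, 0, 0]
    - [0, 0.5, 0, 0]
    - [0, 0, 0, 0]
    - [0, 0, 0, 0]

```text
time_s: 8.0
tcp_pos: [0.4351, -0.0297, 0.3579]
ee_rot: [[0.993, 0.118, -0.0], [0.118, -0.993, 0.0], [-0.0, -0.0, -1.0]]
wrist_force: [1.3, 0.3, -2.7]
gripper_width: 0.456
gripper_force: 30.0
```

```bash
python3 - <<'E'
from h import *
s=sense();KT=wcam(s);im=save('wrist','w3.png'); print(s['tcp_pos'],s['wrist_force'],s['gripper_width'],np.degrees(np.arctan2(s['ee_rot'][1][0],s['ee_rot'][0][0])))
print(topix([0.54,-0.077,0.114],KT),[(np.round(d['centre'],4).tolist(),round(d['conf'],2)) for d in eyes.spot_in('wrist','shaft_top')])
E
```

```text
[ 0.43511171 -0.02972775  0.35791001] [ 1.28354127  0.25672429 -2.69312261] 0.45624626382251965 6.792412047553173
[[432.66936237  71.21385877]] [([0.5348, -0.0647, 0.1076], 0.8)]
```

View pics/w3.png

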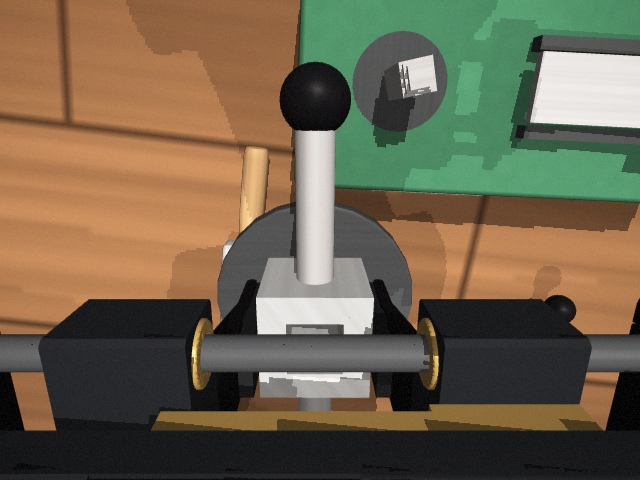

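The picture shows the held handle, the grey shaft base disc at about (400,80) and the bright shaft top near (420,75). I'll enlarge the crop and measure both.

```bash
python3 - <<'E'
from h import *
KT=wcam(); im=cv2.imread('pics/w3.png')
cv2.imwrite('pics/w3c.png',cv2.resize(im[20:140,340:460],None,fx=5,fy=5,interpolation=cv2.INTER_NEAREST))
hsv=cv2.cvtColor(im,cv2.COLOR_BGR2HSV)
green=(hsv[...,1]>90)&(hsv[...,0]>55)&(hsv[...,0]<90)
m=np.zeros(green.shape,bool);m[20:140,345:455]=~green[20:140,345:455]
b,c=blob(m&(hsv[...,1]<60),(400,80)); ct=max(cv2.findContours(b.astype(np.uint8),0,2)[0],key=cv2.contourArea)
h=cv2.convexHull(ct); el=cv2.fitEllipse(h); print(el, ray(el[0],0.06,KT), ray(el[0],0.064,KT))
# green front edge
for x in (500,450,400,350): 
    ys=np.nonzero(green[150:235,x])[0]; print(x,150+ys.max())
ys=[ (np.nonzero(green[y,250:345])[0].min()+250) for y in (10,40,50)];print(ys)
E
```

```text
((399.5747985839844, 80.71495819091797), (92.99935150146484, 101.40296936035156), 22.05084800720215) [[ 0.53859851 -0.07060395  0.06      ]] [[ 0.53823871 -0.06986943  0.064     ]]
500 195
450 192
400 190
350 188
[np.int64(300), np.int64(299), np.int64(299)]
```

View pics/w3c.png

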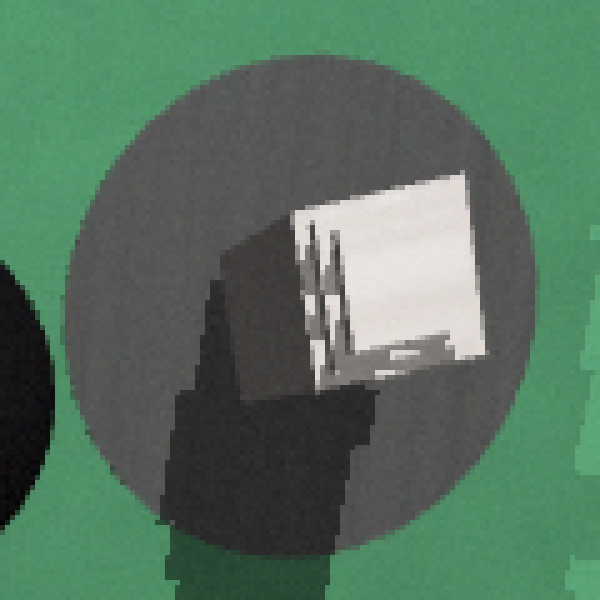

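The crop shows the shaft's 18 mm outline with corners (292,210), (465,173), (485,355), (316,393) in crop pixels. I'll turn these into a position and angle.

```bash
python3 - <<'E'
from h import *
s=sense();KT=wcam(s)
q=np.array([(292,210),(465,173),(485,355),(316,393)])/5+(340-.4,20-.4)
W=ray(q,0.108,KT);e=np.diff(np.r_[W,W[:1]],axis=0)
print(W.mean(0),np.linalg.norm(e,axis=1),np.degrees(np.arctan2(e[:,1],e[:,0])))
f=ray([(290+.0,0)],.06,KT)
g=ray([(500,195.5),(350,188.5)],0.06,KT); d=g[0]-g[1]; print(g,'box -y dir angle',np.degrees(np.arctan2(d[1],d[0])))
# grasp of held handle: hub top centre as seen
p=np.array([(267,258),(364,258),(373,397),(257,397)])
print('tool',s['tcp_pos'],s['ee_rot'][:,0])
for c in ('scene','side'):
    eyes.capture(c)
    for n in ('lock_grip','drive_box'):
        print(c,n,[(np.round(x['centre'],4).tolist(),round(x['conf'],2)) for x in eyes.spot_in(c,n)[:2]])
E
```

```text
[ 0.5374732  -0.07062962  0.108     ] [0.01782243 0.01791823 0.01785792 0.01818981] [ -71.77897304 -161.67674052  109.09248245   18.21643859]
[[ 0.47454248 -0.15163697  0.06      ]
 [ 0.46703226 -0.0495391   0.06      ]] box -y dir angle -85.79295794362578
tool [ 0.43517673 -0.02923634  0.35799523] [ 9.92838609e-01  1.19463199e-01 -2.01395575e-04]
scene lock_grip [([0.5547, -0.2074, 0.0797], 0.57)]
scene drive_box [([0.6145, -0.171, 0.0629], 0.61)]
side lock_grip [([0.5492, -0.2109, 0.0785], 0.67)]
side drive_box [([0.5921, -0.1806, 0.0605], 0.71)]
```

```bash
python3 - <<'E'
from h import *
s=sense();im=cv2.imread('pics/w3.png')
k=eyes.get_calibration('wrist');T=np.array(k['T_tool_cam']);K=np.array(k['camera_matrix'])
m,c=blob((im.max(2)<60)&(np.arange(480)[:,None]<200)&(abs(np.arange(640)-315)<45),(315,97))
(u,v),R=cv2.minEnclosingCircle(np.argwhere(m)[:,::-1].astype(np.float32));print(u,v,R)
print('ball tool',ray((u,v),0.1655,(K,T)), [ray((u,v),z,(K,T))[0][:1] for z in (.1635,.1675)])
# hub edges, columns 300 brightness profile
g=im.min(2).astype(int);col=g[:,270:285].mean(1); 
print([(y,round(col[y+1]-col[y-1])) for y in range(240,420) if abs(col[y+1]-col[y-1])>12])
for y in (258,285,380): print(y,ray((315,y),.1475,(K,T)))
print('front-bottom',s['joints'])
E
```

```text
314.9375915527344 91.99671173095703 42.51627731323242
ball tool [[8.53443128e-02 1.58427719e-04 1.65500000e-01]] [array([0.08525801]), array([0.08543062])]
[(256, 16), (257, 67), (258, 56), (296, 18), (297, 72), (298, 57), (333, -119), (334, -173), (335, -50), (336, 12), (337, 15), (338, 12), (367, -13), (368, -12), (370, -17), (371, 98), (372, 158), (373, 50), (376, -16), (377, -88), (378, -81), (396, -37), (397, -74), (398, -42), (411, 12), (419, -14)]
258 [[0.0337168  0.00022038 0.1475    ]]
285 [[0.02423003 0.00022861 0.1475    ]]
380 [[-0.01249362  0.00026046  0.1475    ]]
front-bottom [ 1.76480596e+01  5.98748273e+00 -2.86915789e+01 -2.42622328e-03
 -5.53205855e+01  7.92216632e+01]
```

Call:
jog_arm:
  increments:
    - [0.81, 0.445, 0, 0]
    - [0.81, 0.445, 0, 0]
    - [0.81, 0.445, 0, 0]
    - [0.81, 0.445, 0, 0]
    - [0.81, 0.445, 0, 0]
    - [0.81, 0.445, 0, 0]
    - [0, 0, 0, -0.85]
    - [0, 0, 0, -0.85]
    - [0, 0, 0, -0.85]
    - [0, 0, 0, 0]

```text
time_s: 9.4
tcp_pos: [0.5381, -0.0709, 0.3579]
ee_rot: [[0.948, 0.318, -0.001], [0.318, -0.948, -0.0], [-0.001, -0.0, -1.0]]
wrist_force: [-0.0, -0.3, -2.9]
gripper_width: 0.46
gripper_force: 30.0
```

Call:
jog_arm:
  increments:
    - [0, 0, 0.7, 0]
    - [0, 0, 0.7, 0]
    - [0, 0, 0.6, 0]
    - [0, 0, 0, 0]
    - [0, 0, 0, 0]

```text
time_s: 9.9
tcp_pos: [0.5382, -0.071, 0.3182]
ee_rot: [[0.948, 0.318, -0.0], [0.318, -0.948, -0.0], [-0.0, 0.0, -1.0]]
wrist_force: [0.3, 0.2, -2.6]
gripper_width: 0.457
gripper_force: 30.0
```

```bash
python3 - <<'E'
from h import *
s=sense();print(s['tcp_pos'],s['wrist_force'],np.degrees(np.arctan2(s['ee_rot'][1][0],s['ee_rot'][0][0])))
o=[]
for c in ('scene','side'):
    im=eyes.capture(c);k=eyes.get_calibration(c);K=np.array(k['camera_matrix']);R=np.array(k['R']);t=np.array(k['t'])
    p=K@(R@np.array([0.538,-0.0706,0.12])+t);u,v=(p[:2]/p[2]).astype(int);print(c,u,v)
    o.append(cv2.resize(im[v-40:v+40,u-40:u+40],(400,400),interpolation=cv2.INTER_NEAREST))
cv2.imwrite('pics/c1.png',np.hstack(o))
E
```

```text
[ 0.53820948 -0.07099947  0.31821426] [ 0.33699512  0.21307509 -2.57913609] 18.512419637012627
scene 318 249
side 329 242
```

View pics/c1.png

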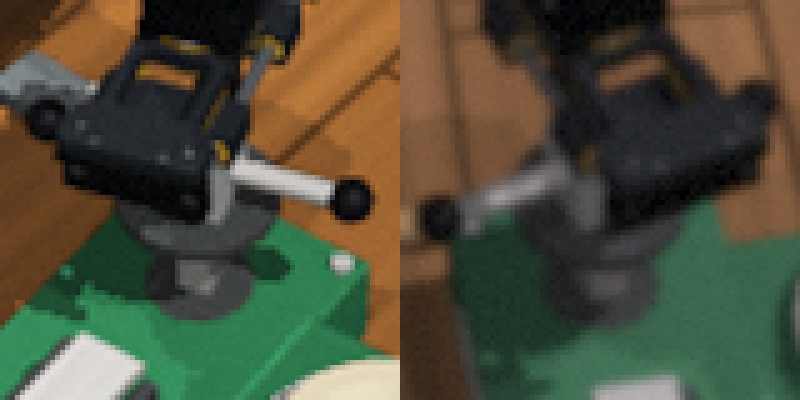

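The two crops show the flange centred over the shaft base disc from both directions (scene about (205,230), side about (600,240)). I'll go down gently, watching the force.

Call:
jog_arm:
  increments:
    - [0, 0, 0.2, 0]
    - [0, 0, 0.2, 0]
    - [0, 0, 0.2, 0]
    - [0, 0, 0.15, 0]
    - [0, 0, 0, 0]

```text
time_s: 10.5
tcp_pos: [0.5378, -0.0711, 0.3025]
ee_rot: [[0.948, 0.318, -0.001], [0.318, -0.948, -0.0], [-0.001, -0.0, -1.0]]
wrist_force: [-0.3, -0.5, -3.1]
gripper_width: 0.459
gripper_force: 30.0
```

Underside is at about 0.105, past the taper, with no contact force. I'll continue.

Call:
jog_arm:
  increments:
    - [0, 0, 0.2, 0]
    - [0, 0, 0.2, 0]
    - [0, 0, 0.2, 0]
    - [0, 0, 0.2, 0]
    - [0, 0, 0, 0]

```text
time_s: 11.0
tcp_pos: [0.5378, -0.0711, 0.2864]
ee_rot: [[0.948, 0.317, -0.001], [0.317, -0.948, -0.0], [-0.001, -0.0, -1.0]]
wrist_force: [0.7, 0.3, -2.6]
gripper_width: 0.456
gripper_force: 30.0
```

Call:
jog_arm:
  increments:
    - [0, 0, 0.25, 0]
    - [0, 0, 0.25, 0]
    - [0, 0, 0.25, 0]
    - [0, 0, 0.25, 0]
    - [0, 0, 0.2, 0]
    - [0, 0, 0.1, 0]
    - [0, 0, 0, 0]

```text
time_s: 11.7
tcp_pos: [0.5379, -0.071, 0.2608]
ee_rot: [[0.948, 0.318, -0.001], [0.318, -0.948, -0.0], [-0.001, -0.0, -1.0]]
wrist_force: [-0.9, 0.1, -2.3]
gripper_width: 0.455
gripper_force: 30.0
```

Call:
jog_arm:
  increments:
    - [0, 0, 0.05, 0]
    - [0, 0, 0.05, 0]
    - [0, 0, 0.05, 0]
    - [0, 0, 0.03, 0]
    - [0, 0, 0, 0]

```text
time_s: 12.2
tcp_pos: [0.5379, -0.0711, 0.2575]
ee_rot: [[0.948, 0.318, -0.0], [0.318, -0.948, -0.0], [-0.0, -0.0, -1.0]]
wrist_force: [0.5, -0.4, -3.2]
gripper_width: 0.458
gripper_force: 30.0
```

Call:
jog_arm:
  increments:
    - [0, 0, 0.03, 0]
    - [0, 0, 0.02, 0]
    - [0, 0, 0.02, 0]
    - [0, 0, 0, 0]

```text
time_s: 12.6
tcp_pos: [0.538, -0.071, 0.2572]
ee_rot: [[0.948, 0.318, 0.001], [0.318, -0.948, -0.0], [0.0, 0.0, -1.0]]
wrist_force: [-2.4, 0.3, 5.3]
gripper_width: 0.455
gripper_force: 30.0
```

Seated: contact came at exactly the expected height (60.0 mm). I'll release and lift.

Call:
jog_arm:
  increments:
    - [0, 0, 0, 0]
    - [0, 0, 0, 0]
    - [0, 0, 0, 0]
    - [0, 0, 0, 0]
    - [0, 0, 0, 0]
    - [0, 0, 0, 0]
    - [0, 0, 0, 0]
  grip: 80

```text
time_s: 13.3
tcp_pos: [0.538, -0.0711, 0.2561]
ee_rot: [[0.948, 0.318, -0.0], [0.318, -0.948, -0.0], [-0.0, 0.0, -1.0]]
wrist_force: [0.7, 0.0, 0.0]
gripper_width: 0.907
gripper_force: 0.0
```

Call:
jog_arm:
  increments:
    - [0, 0, -0.3, 0]
    - [0, 0, -0.6, 0]
    - [0, 0, -0.9, 0]
    - [0, 0, -0.9, 0]
    - [0, 0, -0.9, 0]
    - [0, 0, -0.9, 0]
    - [0, 0, -0.9, 0]
    - [0, 0, -0.9, 0]
    - [0, 0, -0.7, 0]
    - [0, 0, 0, 0]

```text
time_s: 14.3
tcp_pos: [0.5383, -0.0711, 0.3996]
ee_rot: [[0.948, 0.318, 0.007], [0.318, -0.948, 0.0], [0.006, 0.002, -1.0]]
wrist_force: [0.4, -0.3, 0.3]
gripper_width: 0.921
gripper_force: 0.0
```

Call:
jog_arm:
  increments:
    - [-0.23, 0.93, 0, 0]
    - [-0.23, 0.93, 0, 0]
    - [-0.23, 0.93, 0, 0]
    - [-0.23, 0.93, 0, 0]
    - [-0.23, 0.93, 0, 0]
    - [-0.23, 0.93, 0, 0]
    - [-0.23, 0.93, 0, 0]
    - [0, 0, 0, 0.95]
    - [0, 0, 0, 0.95]
    - [0, 0, 0, 0.95]
  grip: 62

```text
time_s: 15.3
tcp_pos: [0.5485, -0.205, 0.3956]
ee_rot: [[0.996, 0.091, -0.001], [0.091, -0.996, 0.0], [-0.001, -0.0, -1.0]]
wrist_force: [-1.1, -0.1, -0.0]
gripper_width: 0.709
gripper_force: 0.0
```

Call:
jog_arm:
  increments:
    - [0, 0, 0, 0.95]
    - [0, 0, 0, 0.95]
    - [0, 0, 0, 0.95]
    - [0, 0, 0, 0.95]
    - [0, 0, 0, 0.95]
    - [0, 0, 0, 0.95]
    - [0, 0, 0, 0.95]
    - [0, 0, 0, 0.95]
    - [0, 0, 0, 0.95]
    - [0, 0, 0, 0.95]

```text
time_s: 16.3
tcp_pos: [0.5485, -0.2047, 0.3956]
ee_rot: [[0.785, -0.619, -0.001], [-0.619, -0.785, 0.0], [-0.001, 0.0, -1.0]]
wrist_force: [-0.2, 0.2, -0.3]
gripper_width: 0.711
gripper_force: 0.0
```

Call:
jog_arm:
  increments:
    - [0, 0, 0, 0.95]
    - [0, 0, 0, 0.95]
    - [0, 0, 0, 0.95]
    - [0, 0, 0, 0.95]
    - [0, 0, 0, 0.95]
    - [0, 0, 0, 0.95]
    - [0, 0, 0, 0.95]
    - [0, 0, 0, 0.95]
    - [0, 0, 0, 0.95]
    - [0, 0, 0, 0.95]

```text
time_s: 17.3
tcp_pos: [0.5485, -0.2047, 0.3956]
ee_rot: [[0.142, -0.99, -0.001], [-0.99, -0.142, 0.0], [-0.001, 0.001, -1.0]]
wrist_force: [-0.7, -0.6, -0.3]
gripper_width: 0.708
gripper_force: 0.0
```

```bash
python3 - <<'E'
from h import *
s=sense();KT=wcam(s);im=save('wrist','w4.png'); y=np.degrees(np.arctan2(s['ee_rot'][1][0],s['ee_rot'][0][0]));print(s['tcp_pos'],y,s['joints'])
hsv=cv2.cvtColor(im,cv2.COLOR_BGR2HSV);H=hsv[...,0]
red=((H<6)|(H>174))&(hsv[...,1]>180)&(hsv[...,2]>80)
m,c=blob(red,(315,200));ct=max(cv2.findContours(m.astype(np.uint8),0,2)[0],key=cv2.contourArea)
b=cv2.boundingRect(ct);print(b,cv2.minAreaRect(ct),ray(c,.109,KT))
print([(np.round(x['centre'],4).tolist(),round(x['conf'],2)) for x in eyes.spot_in('wrist','lock_grip')[:2]])
E
```

```text
[ 0.54852183 -0.20466893  0.39562866] -81.8205380906934 [-4.62599239e+00  1.85922310e+01 -6.08156697e+00 -1.86041049e-02
 -6.53877272e+01  1.28132263e+01]
(290, 160, 62, 37) ((320.3147277832031, 178.09390258789062), (60.63124084472656, 33.058631896972656), 4.085616588592529) [[ 0.54972689 -0.24293715  0.109     ]]
[([0.5476, -0.2049, 0.0771], 0.77)]
```

View pics/w4.png

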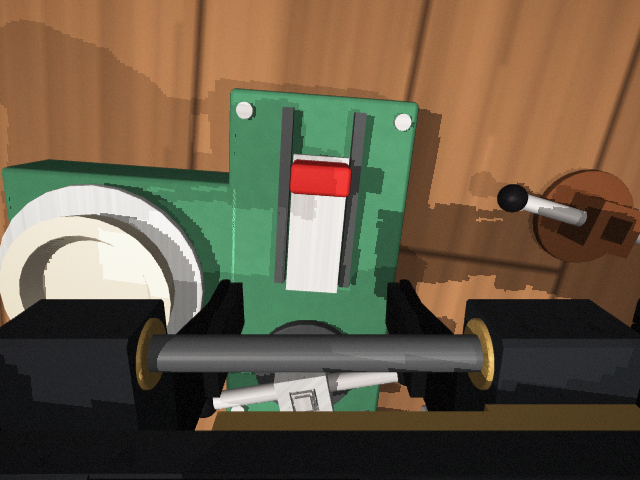

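The picture shows the handle on the shaft with its arms across the box, the red grip at about (321,178), and the slide's tongue ending near (313,292). I'll turn to the box axis and grip the block across its 40 mm width.

Call:
jog_arm:
  increments:
    - [0, 0, 0, 0.87]
    - [0.95, 0.04, 0.5, 0]
    - [0.95, 0.04, 0.9, 0]
    - [0, 0, 0.9, 0]
    - [0, 0, 0.9, 0]
    - [0, 0, 0.9, 0]
    - [0, 0, 0, 0]

```text
time_s: 18.1
tcp_pos: [0.5491, -0.2426, 0.3111]
ee_rot: [[0.077, -0.997, -0.006], [-0.997, -0.077, 0.002], [-0.002, 0.006, -1.0]]
wrist_force: [0.1, -0.1, -0.2]
gripper_width: 0.709
gripper_force: 0.0
```

```bash
python3 - <<'E'
from h import *
s=sense();KT=wcam(s);im=save('wrist','w5.png'); y=np.degrees(np.arctan2(s['ee_rot'][1][0],s['ee_rot'][0][0]));print(s['tcp_pos'],y)
hsv=cv2.cvtColor(im,cv2.COLOR_BGR2HSV);H=hsv[...,0]
red=((H<6)|(H>174))&(hsv[...,1]>150)&(hsv[...,2]>60)
m,c=blob(red,topix([.55,-.243,.109],KT)[0]);ys,xs=np.nonzero(m)
print(xs.min(),xs.max(),ys.min(),ys.max())
for rr in range(ys.min(),ys.max()+1,6): x=xs[ys==rr]; print(rr,x.min(),x.max(),im[rr,x][:,2].mean().round())
k=eyes.get_calibration('wrist');C=(np.array(k['camera_matrix']),np.array(k['T_tool_cam']));z=s['tcp_pos'][2]-.109
print('tool',ray([(xs.min(),ys.min()),(xs.max(),ys.max()),(xs.mean(),ys.mean())],z,C))
E
```

```text
[ 0.54909916 -0.24256823  0.31111802] -85.58452739262027
270 351 249 302
249 292 313 104.0
255 274 347 104.0
261 272 349 104.0
267 271 350 131.0
273 270 351 141.0
279 270 351 137.0
285 270 351 133.0
291 270 351 132.0
297 271 350 137.0
tool [[ 0.01861067 -0.02029088  0.20211802]
 [-0.00828469  0.01785637  0.20211802]
 [ 0.00506738 -0.00165318  0.20211802]]
```

Call:
jog_arm:
  increments:
    - [0.05, -0.06, 0.5, 0]
    - [0, 0, 0.6, 0]
    - [0, 0, 0.6, 0]
    - [0, 0, 0.45, 0]
    - [0, 0, 0, 0]

```text
time_s: 18.65
tcp_pos: [0.5508, -0.2435, 0.2692]
ee_rot: [[0.076, -0.997, -0.004], [-0.997, -0.076, 0.001], [-0.001, 0.004, -1.0]]
wrist_force: [-0.1, 0.6, -0.4]
gripper_width: 0.711
gripper_force: 0.0
```

Call:
jog_arm:
  increments:
    - [0, 0, 0, 0]
    - [0, 0, 0, 0]
    - [0, 0, 0, 0]
    - [0, 0, 0, 0]
    - [0, 0, 0, 0]
    - [0, 0, 0, 0]
  grip: 25

```text
time_s: 19.25
tcp_pos: [0.5505, -0.2439, 0.2716]
ee_rot: [[0.076, -0.997, -0.003], [-0.997, -0.076, 0.0], [-0.0, 0.003, -1.0]]
wrist_force: [-5.0, 0.1, 5.9]
gripper_width: 0.457
gripper_force: 30.0
```

Call:
jog_arm:
  increments:
    - [-0.3, 0, 0, 0]
    - [-0.4, 0, 0, 0]
    - [-0.4, 0, 0, 0]
    - [-0.4, 0, 0, 0]
    - [-0.4, 0, 0, 0]
    - [-0.3, 0, 0, 0]
    - [0, 0, 0, 0]

```text
time_s: 19.95
tcp_pos: [0.5473, -0.1995, 0.2716]
ee_rot: [[0.077, -0.997, -0.002], [-0.997, -0.077, 0.0], [-0.0, 0.002, -1.0]]
wrist_force: [-5.6, 1.4, 6.4]
gripper_width: 0.456
gripper_force: 30.0
```

Call:
jog_arm:
  increments:
    - [-0.2, 0, 0, 0]
    - [-0.15, 0, 0, 0]
    - [-0.1, 0, 0, 0]
    - [-0.05, 0, 0, 0]
    - [0, 0, 0, 0]

```text
time_s: 20.45
tcp_pos: [0.547, -0.1963, 0.2716]
ee_rot: [[0.077, -0.997, -0.001], [-0.997, -0.077, -0.011], [0.011, 0.002, -1.0]]
wrist_force: [-1.1, -33.3, -2.9]
gripper_width: 0.459
gripper_force: 30.0
```

Stopped after 47.7 mm with 33 N, short of the nominal 55 mm. I'll ease off and check where the slide started and where its tongue is now.

Call:
jog_arm:
  increments:
    - [0.2, 0, 0, 0]
    - [0, 0, 0, 0]

```text
time_s: 20.65
tcp_pos: [0.5471, -0.1976, 0.2716]
ee_rot: [[0.076, -0.997, -0.001], [-0.997, -0.076, -0.005], [0.005, 0.002, -1.0]]
wrist_force: [-4.2, -18.2, 0.3]
gripper_width: 0.457
gripper_force: 30.0
```

```bash
python3 - <<'E'
from h import *
s=sense();print(s['tcp_pos'],s['wrist_force'])
a=np.radians(-81.82);S=dict(tcp_pos=[.54852,-.20467,.39563],ee_rot=np.array([[np.cos(a),np.sin(a),0],[np.sin(a),-np.cos(a),0],[0,0,-1]]))
KT=wcam(S); im=cv2.imread('pics/w4.png')
W=ray([(288,291),(337,292),(297,157),(350,159)],.079,KT);sh=np.array([.538,-.0708]);u=np.array([.073,-.997]);v=np.array([.997,.073])
for w in W: print(w,'x',(w[:2]-sh)@v,'d',(w[:2]-sh)@u)
o=[]
for c in ('scene','side'):
    im=eyes.capture(c);k=eyes.get_calibration(c);p=np.array(k['camera_matrix'])@(np.array(k['R'])@np.array([0.54,-0.09,0.08])+np.array(k['t']));x,y=(p[:2]/p[2]).astype(int)
    o.append(cv2.resize(im[y-40:y+40,x-40:x+40],(400,400),interpolation=cv2.INTER_CUBIC))
cv2.imwrite('pics/c2.png',np.hstack(o))
E
```

```text
[ 0.54709899 -0.19761756  0.27162102] [ -4.22903392 -18.19470106   0.30819627]
[ 0.5608268 -0.1476564  0.079    ] x 0.017147798420451846 d 0.07829218891411248
[ 0.52283531 -0.15226697  0.079     ] x -0.02106628190425704 d 0.08011554239128718
[ 0.56736559 -0.25107167  0.079     ] x 0.016117656987726124 d 0.18187454139026069
[ 0.52999548 -0.25504664  0.079     ] x -0.02143051525174529 d 0.1831095695051476
```

View pics/c2.png

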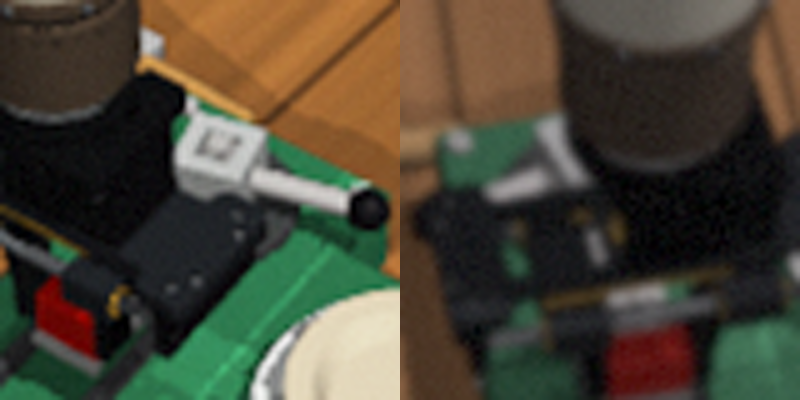

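The tongue started at 79 mm from the axis (travel about 9 mm), so 47.7 mm of push puts it at about 32 mm. That matches the end stop at 33 mm, well past the flange edge at 44 mm. I'll ease off the remaining force, release and lift.

Call:
jog_arm:
  increments:
    - [0.15, 0, 0, 0]
    - [0, 0, 0, 0]

```text
time_s: 20.95
tcp_pos: [0.5472, -0.1984, 0.2716]
ee_rot: [[0.076, -0.997, -0.002], [-0.997, -0.076, -0.002], [0.002, 0.002, -1.0]]
wrist_force: [-4.7, -6.8, 4.8]
gripper_width: 0.457
gripper_force: 30.0
```

Call:
jog_arm:
  increments:
    - [0, 0, 0, 0]
    - [0, 0, 0, 0]
    - [0, 0, 0, 0]
    - [0, 0, 0, 0]
    - [0, 0, 0, 0]
    - [0, 0, 0, 0]
  grip: 62

```text
time_s: 21.55
tcp_pos: [0.548, -0.1966, 0.2711]
ee_rot: [[0.077, -0.997, 0.0], [-0.997, -0.077, 0.0], [-0.0, -0.0, -1.0]]
wrist_force: [-0.5, -0.9, -0.9]
gripper_width: 0.704
gripper_force: 0.0
```

Call:
jog_arm:
  increments:
    - [0, 0, -0.3, 0]
    - [0, 0, -0.7, 0]
    - [0, 0, -0.9, 0]
    - [0, 0, -0.9, 0]
    - [0, 0, -0.9, 0]
    - [0, 0, -0.9, 0]
    - [0, 0, -0.9, 0]
    - [0, 0, -0.5, 0]
    - [0, 0, 0, 0]
    - [0, 0, 0, 0]

```text
time_s: 22.55
tcp_pos: [0.5475, -0.1967, 0.3906]
ee_rot: [[0.076, -0.997, -0.001], [-0.997, -0.076, 0.001], [-0.001, 0.001, -1.0]]
wrist_force: [0.2, 0.0, -0.4]
gripper_width: 0.714
gripper_force: 0.0
```

```bash
python3 - <<'E'
from h import *
s=sense();KT=wcam(s);im=save('wrist','w6.png');print(s['tcp_pos'])
hsv=cv2.cvtColor(im,cv2.COLOR_BGR2HSV);H=hsv[...,0]
red=((H<6)|(H>174))&(hsv[...,1]>150)&(hsv[...,2]>60)
m,c=blob(red,topix([.547,-.196,.109],KT)[0]);ys,xs=np.nonzero(m);print(c,ys.min(),ys.max())
sh=np.array([.538,-.0708]);u=np.array([.073,-.997])
for y in (ys.min(),ys.max()): print((ray((c[0],y),.109,KT)[0][:2]-sh)@u)
E
```

```text
[ 0.54752387 -0.19670519  0.39063971]
[315.42368046 231.50071327] 213 249
0.14244998440069256
0.11780282036847978
```

View pics/w6.png

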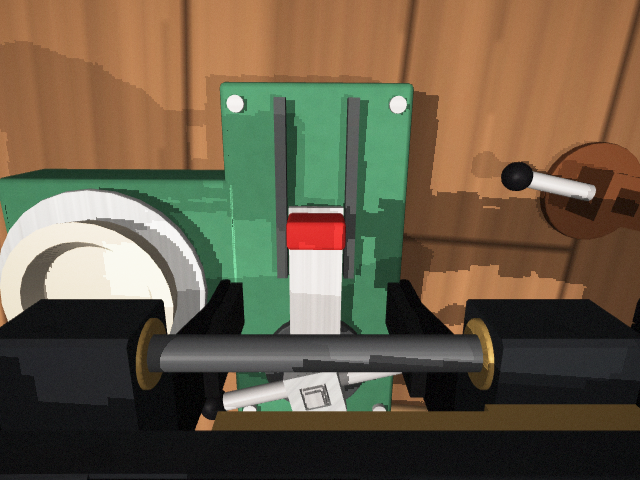

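The red grip is at (315,231) and the tongue runs over the flange. The grip moved 46 mm from 79 mm, giving 33 mm, which is exactly the end stop. The handle is still seated and the gripper is clear, so I'll hand the job in.

```bash
python3 -c "
from station import r
print(r.finish_job())"
```

```text
the job is handed in; nothing more can be done
None
```

I handed the job in: the handle is seated on the square shaft and the red lock slide is pushed to its end stop over the flange. The moulds and tools were left where they were, and it took about 23 s of the 64 s.

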